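Hang the parts tray on its stud and lock it

TASK

Pick up the yellow parts tray by its black handle, put the keyhole in its back over the head of the stud on the plywood tool board, and pull it straight down until it is fully home and clamped, then let go. The stud is not always in the same spot on the board, so feel or look for it and do not force the tray against it. Leave the other things on the bench where they are.

Things in the scene. Friction and masses are not known exactly. Their poses are not given: they have to be found in the camera images.
- caddy: yellow steel wall tray with a black handle, loose, 0.35 kg (give or take a fifth), stands on its flat underside. Origin: back face, middle of the lower edge; x points out of its back, z up. Back plate 120 mm wide (y), 110 high, 5 thick (x -5 to 0 mm); a shallow tray, 24 mm high, reaches forward to x = -62 mm at the bottom.
- handle (a point): centre of the tray's straight black handle bar: 16 mm in front of the back face, 148 mm above the underside. Bar 104 mm long (y), 14 mm thick (x), 28 mm high; 24 mm free below it over the plate's top edge; thin steel posts at its ends, 46 mm either side of the middle.
- keyhole (a point): centre of the round hole (26 mm across, eight-sided) of the keyhole, on the tray's back face, 62 mm above its underside. A slot 10 mm wide leads straight up from it and ends 29.5 mm above this point. To hang the tray, move it along its +x until the stud head is through the hole, then 26 mm down, so that the stud runs up the slot to its end.
- ramp_top (a point): middle of the upper edge of the steel ramps beside the slot, on the tray's front, 93.5 mm above its underside. The ramps thicken the back plate from 5 mm (77.5 mm up) to 12.5 mm (here); on the way down they wedge under the stud head.
- board: upright plywood tool board on steel feet, fixed, 190 mm wide, top edge 155 mm up. Origin: on the bench below the middle of its front face; x points into the board (away from the robot), z up. In front runs a vertical dark steel strip, 40 mm wide, 4 mm proud, carrying the stud; with its back on the strip the tray's back face is 4 mm in front of the board.
- stud_nominal (a point): NOMINAL place of the stud axis: board's front face, centre line, 130 mm up. Strip and stud were set by hand: really up to 8 mm off to either side and up to 10 mm off up or down (not measured; it stays put). Steel stud: head 18 mm across with a bevelled front, 5 thick, front 16.5 mm and underside 11.5 mm before the board (7.5 mm before the strip); shank 7 mm across.
- stud (a joint): how far the stud is drawn out of the strip against its damped spring, m: 0 at rest, about 0.0026 with the tray fully home (ramps wedged under the head), never negative. Spring 7 N at rest plus 0.8 N per mm. Wedging the tray home takes some 7 to 14 N downward, pulling slowly; its own weight alone does not do it. At the slot's end it stops hard (pulling over 17 N).
- grease_tin: bystander: green tin, 70 mm across, 64 mm high; origin under its centre
- bush_bronze: bystander: bronze bush, 40 mm across, 45 mm high; origin under its centre
- tape_measure: bystander: yellow tape measure, 34x78x60 mm; origin under its centre

How it is judged (in metres and radians):
On the way, in this order (a step that is already met when the one before it is completed fails the run):
1. the tray is lifted clear of the bench (height (world z) of caddy above 0.03 m), for 0.1 s.
2. the stud head is through the keyhole (the hole's centre on the tray's back is within 9 mm of the board), and the stud is not yet drawn out (x of keyhole in the frame of board between -0.009 and 0 m and z of caddy in the frame of board between 0.05 and 0.085 m and value of joint stud below 0.001 m), for 0.1 s.
At the end, for the whole second after the job is handed in: The tray hangs at rest and released on the stud, upright within 7 degrees, back within 9 mm of the board, centred within 14 mm, underside 28 to 56 mm above the bench, pulled home so that the stud is drawn out by more than 2 mm; tin, bush and tape measure within 25 mm of where they stood (value of joint stud above 0.002 m and x of caddy in the frame of board between -0.009 and 0 m and y of caddy in the frame of board between -0.014 and 0.014 m and z of caddy in the frame of board between 0.028 and 0.056 m and angle between caddy's own z axis and vertical below 0.12 rad and linear speed of caddy below 0.02 m/s and distance of each of grease_tin, bush_bronze, tape_measure from where it was at the start of the episode below 0.025 m); the robot touches nothing.
It fails at once if the tray is forced against the board or the stud: contact forces, the clamping included, of more than 50 N (contact force between caddy and board above 50 N).
It fails at once if a bystander (tin, bush or tape measure) is moved by more than 25 mm (distance of any of grease_tin, bush_bronze, tape_measure from where it was at the start of the episode above 0.025 m).
It also fails if it takes over 72 s, if anything falls off the work surface, if the arm or the gripper's body presses on something with over 40 N, if the wrist force passes 120 N, or if a joint passes its speed limit or range.

ROBOT

A 6-joint arm with a two-finger parallel gripper is mounted at the origin on a cart in front of the work surface, level with it; the furniture and walls round the work are solid. World frame = base frame: x ahead of the robot, y to its left, z up, the work surface at z = 0. Lengths are in mm, angles in rad, forces in N, time in s.
With the tool pointing down it reaches from about 350 to 975 mm from the base axis. Payload 7.1 kg.
Tool frame: the origin (TCP) lies at the very end of the fingers, on their centre line; the grasp point (between the pads) lies 19 mm behind it; x points along the fingers, y is the direction in which the jaws open and shut, and the axes are right-handed (so a half turn about x gives the same grasp; the last joint's range is limited). The gripper opens to 88 mm and grips with 3 to 60 N. Pads are 20 mm wide; open, the fingers measure 115 mm over their backs; the gripper's body (75 mm by 178 mm) begins 61 mm behind the grasp point.
Start: joints at [-1.298, 0.423, 1.63, -0, 1.089, -0.019], TCP at [179.816, -598.557, 222.675] pointing down, gripper open.
Joint ranges: [-3, 3], [-0.9, 2.11], [0.09, 2.58], [-1.31, 4.45], [0.11, 2.69], [-2.54, 2.54]. Speed limits (rad/s): [2.39, 2.39, 3.01, 3.14, 3.14, 3.14].

INTERFACE

Orientations are given as a unit quaternion [x, y, z, w].
In Python, from rig import env gives the robot as it stands.
- The arm moves only by the shell command python3 -m crank 'ROWS' [OPENING]. ROWS is JSON, a list of rows, each a list of 2 entries, a list of its own where there are three numbers: the shift along the tool's x, y, z in m, then the turn about the tool's x in rad. In form: [[[tx, ty, tz], roll], ...]. A call has 1 to 8 rows; each row shifts and turns the commanded pose from where the row before left it, along the tool's axes as they then stand; what a row does not reach is not made up. A row lasts 1/8 s, in which the tool goes at most 62.5 mm and 10.7 degrees, less where a joint would pass 70% of its speed; a pose out of reach is approached as far as the arm can. A call with a gripper value outside its range is refused whole. OPENING is the closure in counts, from 0 (fully open) to 255 (shut), set as the call begins (- or left out, the last holds). The fingers move at their own pace and stop on an object; the grip force is fixed at half the most. Time passes only in rows, so rows that do not move let the fingers close. It gives the time, the measured TCP pose, the force and the opening at its end, in the units of the state.
- env.observe(): the state, without advancing time (a new reading comes with each control period).
- env.get_image(name): name is "side" or "top"; returns a dict with "color" (400x640x3 uint8, red, green, blue), "z_map" (400x640 float32, mm along the optical axis (not along the pixel's ray), 0 where there is no reading), "K" (3x3 intrinsics, pixels), "dist_coeffs" ([k1, k2, p1, p2, k3] as OpenCV has them; the pictures are not rectified), "origin" and "attitude" of the camera in the world. Camera axes: x right, y down, z forward; pixel columns grow to the right and rows downward; lengths in mm; the calibration is good to about 2 mm. A picture is of the moment at which its call begins.
- env.finish_job(): hands the job in, once; it reports no verdict.
Trained networks look in the newest picture that a camera, given by its name, has taken for a name from the list of things; names that differ only in an ending like _2 or _b are one class to them, and where a whole thing is asked for, a point or a joint stands for the part that bears it (a point fixed in the world has none). Each returns a list of dicts, best first, with "score" (0 to 1); they miss things now and then, are a little off and sometimes report something else, mostly with a low value. They report only what shows in the picture. A call takes as long as a camera call.
- env.boxes_of(camera, label): "bbox" ([centre column, centre row, width, height] in pixels, round what is visible of it).
The state is a dict: "time_s": time; "qpos": joint angles; "dq": joint speeds; "tau": joint torques, N m; "ee_pos": TCP position; "tcp_rot": TCP orientation; "wrist_force": force on the tool from outside, world axes, zero at the start; "wrist_torque": the same for the moment, N m; "gripper_width": opening from 0.0 (shut) to 1.0 (fully open).
Only numpy, scipy, OpenCV 4.12 (cv2) and the standard library are available. Lean on these libraries where they do the work, as an engineer would, in place of code of your own. Each camera call takes 0.05 s, during which the arm holds its last target.

## Working session

There is one attempt and no reset: what is moved stays moved. The work goes in short steps, Python scripts to look and compute and a shell command to move; the robot and the scene stay as the last step left them, time stands still between calls to the robot, and variables do not carry over. Pictures are saved under pics/ and viewed, and the job is handed in when it is done.

```bash
ls; mkdir -p pics
python3 - <<'E'
from rig import env
import cv2,numpy as np
print(env.observe())
for n in("side","top"):
    d=env.get_image(n); np.savez(f'/tmp/{n}.npz',**d)
    cv2.imwrite(f'pics/{n}0.png',d['color'][:,:,::-1]); print(n,d['K'],d['dist_coeffs'],d['origin'],d['attitude'])
    for l in['caddy','handle','board','stud','keyhole','grease_tin','bush_bronze','tape_measure']:
        print(l,[(np.round(b['bbox']),round(b['score'],2)) for b in env.boxes_of(n,l)][:2])
E
```

```text
pics
{'time_s': 0.0, 'qpos': array([-1.29797809e+00,  4.23817970e-01,  1.63069782e+00, -3.11953993e-05,
        1.08858918e+00, -1.90318042e-02]), 'dq': array([-1.04825493e-03,  1.81728993e-03, -3.75529917e-04, -8.94276909e-04,
       -7.35957186e-05,  6.74020893e-04]), 'tau': array([ 1.92172593e-03, -5.44623470e+01, -2.73670703e+01,  6.45478070e-02,
        2.27232609e-02, -1.41718529e-04]), 'ee_pos': array([ 179.67456122, -598.0330491 ,  221.91290246]), 'tcp_rot': array([-0.69951323, -0.10335295,  0.69966794, -0.10229465]), 'wrist_force': array([-0.1058079 ,  0.08772039, -0.03349201]), 'wrist_torque': array([ 0.00334093, -0.02363724,  0.02883402]), 'gripper_width': 0.9994771636625375}
side [[436.90018043   0.         326.73914226]
 [  0.         436.90018043 202.54168425]
 [  0.           0.           1.        ]] [-0.07259855  0.          0.          0.          0.        ] [ 53.37104755 702.74139177 874.68421636] [-0.2497337   0.88141252 -0.38449517  0.11361564]
caddy [(array([273., 315.,  54.,  90.]), 0.65)]
handle [(array([273., 313.,  61.,  87.]), 0.72)]
board [(array([273., 2
[... 281 characters left out ...]
sure []
top [[498.87021162   0.         324.99424662]
 [  0.         498.87021162 200.5351264 ]
 [  0.           0.           1.        ]] [-0.13712071  0.          0.          0.          0.        ] [ 367.86125952  -14.04529062 1352.58003561] [ 0.7087687  -0.70354496  0.03615623 -0.03693432]
caddy [(array([195., 226.,  58.,  27.]), 0.89), (array([280., 230.,  26.,  29.]), 0.56)]
handle [(array([196., 224.,  55.,  33.]), 0.57)]
board [(array([309., 146.,  74.,  30.]), 0.87)]
stud []
keyhole [(array([197., 227.,  57.,  26.]), 0.67)]
grease_tin [(array([279., 230.,  27.,  29.]), 0.89)]
bush_bronze [(array([331., 234.,  18.,  13.]), 0.51)]
tape_measure [(array([433., 196.,  24.,  16.]), 0.91)]
```

View pics/side0.png

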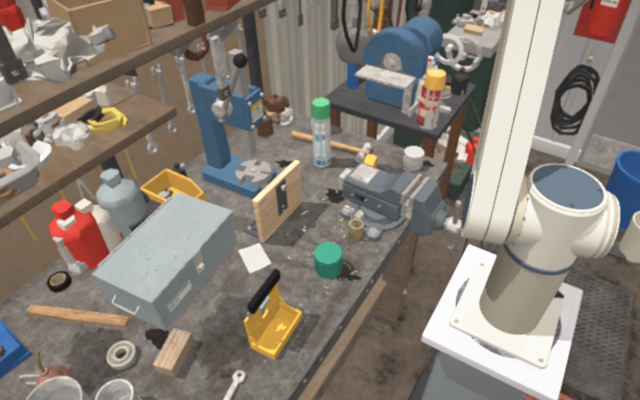

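View pics/top0.png

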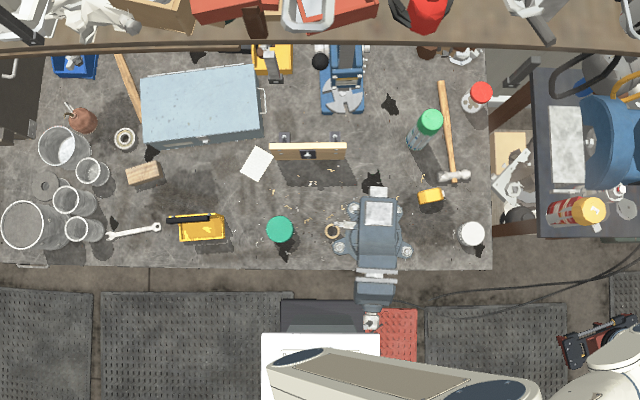

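The side view shows the tray at about (273,318) with its black handle at (265,291), the board at (277,203) with the dark strip at (282,196), and the tin at (328,260). In the top view the tray is at (202,229), its handle at (189,218), the board at (308,151), the tin at (280,230) and the tape at (431,196). Next I turn these into 3D points.

```bash
cat > h.py <<'E'
import numpy as np,cv2
from scipy.spatial.transform import Rotation as R
def cloud(d):
    z=d['z_map'].astype(float); H,W=z.shape
    u,v=np.meshgrid(np.arange(W),np.arange(H))
    p=np.stack([u,v],-1).reshape(-1,1,2).astype(float)
    n=cv2.undistortPoints(p,d['K'],d['dist_coeffs']).reshape(H,W,2)
    P=np.dstack([n*z[...,None],z])
    P=P@R.from_quat(d['attitude']).as_matrix().T+d['origin']
    P[z==0]=np.nan
    return P
def proj(d,X):
    X=np.atleast_2d(X).astype(float); M=R.from_quat(d['attitude']).as_matrix()
    Xc=(X-d['origin'])@M
    return cv2.projectPoints(Xc,np.zeros(3),np.zeros(3),d['K'],d['dist_coeffs'])[0].reshape(-1,2)
E
python3 - <<'E'
from h import *
np.set_printoptions(precision=1,suppress=True,linewidth=150)
for n in('side','top'):
    d=dict(np.load(f'/tmp/{n}.npz')); P=cloud(d); c=d['color']
    m=np.isfinite(P[...,0])&(abs(P[...,2])<15)&(P[...,0]>300)&(P[...,0]<700)&(abs(P[...,1])<300)
    print(n,'bench z',np.median(P[...,2][m]))
    boxes={'side':{'caddy':(238,265,306,362),'board':(245,155,305,245),'tin':(310,238,346,280),'bush':(345,217,364,242)},
     'top':{'caddy':(163,208,228,244),'board':(266,138,350,164),'tin':(264,214,295,246),'bush':(322,222,342,242),'tape':(417,185,446,206)}}[n]
    for k,(a,b,e,f) in boxes.items():
        Q=P[b:f,a:e].reshape(-1,3); C=c[b:f,a:e].reshape(-1,3).astype(int)
        ok=np.isfinite(Q[:,0])&(Q[:,2]>12)
        if k=='caddy':
            bl=ok&(C.max(1)<70)&(Q[:,2]>120); ye=ok&(C[:,0]-C[:,2]>80)
            for nm,mm in(('black',bl),('yel',ye)):
                q=Q[mm]; print(n,k,nm,len(q),q.min(0),q.max(0),q.mean(0))
            q=Q[bl]; r=cv2.minAreaRect(q[:,:2].astype(np.float32)); print(r, np.median(q[:,2]))
            q=Q[ye&(Q[:,2]<35)]; print('low',cv2.minAreaRect(q[:,:2].astype(np.float32)))
            q=Q[ye&(Q[:,2]>35)]; print('plate',cv2.minAreaRect(q[:,:2].astype(np.float32)))
        else:
            q=Q[ok]; print(n,k,len(q),np.percentile(q,2,axis=0),np.percentile(q,98,axis=0))
            if k=='board':
                t=q[(q[:,2]>120)]; print(cv2.minAreaRect(t[:,:2].astype(np.float32)),np.percentile(t[:,2],95))
d=dict(np.load('/tmp/side.npz'));cv2.imwrite('pics/sz.png',cv2.resize(d['color'][150:365,235:375,::-1],None,fx=4,fy=4,interpolation=cv2.INTER_CUBIC)[:430+430//1])
cv2.imwrite('pics/sb.png',cv2.resize(d['color'][150:250,235:315,::-1],None,fx=6,fy=6,interpolation=cv2.INTER_CUBIC))
cv2.imwrite('pics/sc.png',cv2.resize(d['color'][262:362,235:315,::-1],None,fx=6,fy=6,interpolation=cv2.INTER_CUBIC))
E
```

```text
side bench z -1.2806239127771732
side caddy black 467 [432.  276.9 136.8] [451.8 378.3 164.3] [439.7 331.4 155.3]
side caddy yel 1133 [392.1 263.3  12. ] [461.4 388.3 111.2] [442.  332.4  44.5]
((441.6871643066406, 327.4688720703125), (15.01318645477295, 101.65155029296875), 3.972506284713745) 158.54091633112796
low ((427.3270263671875, 325.7340393066406), (63.43363952636719, 121.83768463134766), 3.999013900756836)
plate ((452.7197570800781, 327.41448974609375), (17.01547622680664, 120.80228424072266), 6.4025797843933105)
side board 3053 [615.3 -97.3  15.7] [818.7 130.1 155. ]
((659.7213134765625, 2.8463134765625), (139.65512084960938, 244.43646240234375), 44.05580139160156) 155.41027342830782
side tin 816 [393.3  81.   14.7] [456.2 144.1  65.4]
side bush 287 [404.7 -72.1  13.9] [445.1  -7.9  49. ]
top bench z -0.9942015391641235
top caddy black 226 [433.8 272.2 138.3] [452.7 375.  167.1] [443.4 323.  159.9]
top caddy yel 286 [393.5 259.7  12.1] [465.  384.2 160.5] [434.3 311.9  54.4]
((443.4319763183594, 323.2974853515625), (13.31407642364502, 103.39701080322266), 4.965843677520752) 160.27713190433371
low ((428.474609375, 322.40338134765625), (61.830867767333984, 121.98690032958984), 5.485591888427734)
plate ((448.49603271484375, 323.2139892578125), (24.053510665893555, 120.28536987304688), 5.284128189086914)
top board 1282 [615.2 -57.8  15.6] [637.  121.9 158. ]
((620.6058959960938, 32.49283981323242), (188.02752685546875, 34.5159912109375), 89.81120300292969) 157.5795609523553
top tin 600 [395.8  72.7  48.2] [457.9 137.3  68.2]
top bush 160 [398.1 -55.5  13.5] [448.  -12.6  81.6]
top tape 335 [ 500.  -325.1   19.3] [ 537.9 -260.5   62.9]
```

View pics/sb.png

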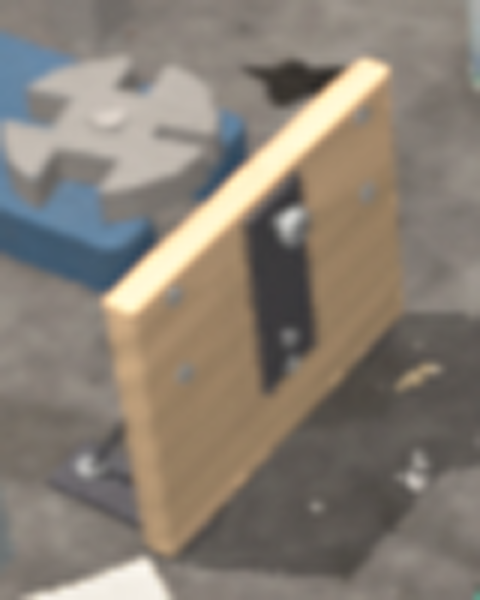

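View pics/sc.png

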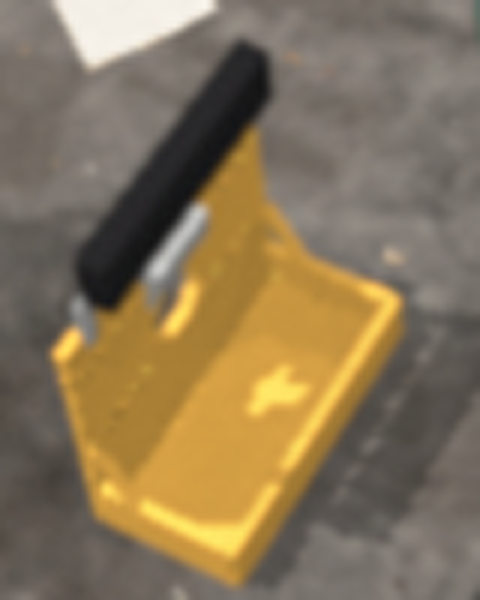

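The crops show the stud head at about side pixel (283.5,187), on the dark strip near the top of the board. The tray stands upright, with a slight yaw.

Run:
```python
from h import *
np.set_printoptions(precision=2,suppress=True,linewidth=150)
d=dict(np.load('/tmp/side.npz')); P=cloud(d); c=d['color'].astype(int)
Q=P[150:250,235:315].reshape(-1,3); C=c[150:250,235:315].reshape(-1,3)
m=np.isfinite(Q[:,0])&(Q[:,2]>12)&(Q[:,2]<150)&(C[:,0]-C[:,2]>40)&(Q[:,0]<630)&(Q[:,0]>605)
q=Q[m]
for _ in range(4):
    A=np.c_[q[:,1:],np.ones(len(q))]; s=np.linalg.lstsq(A,q[:,0],rcond=None)[0]; r=q[:,0]-A@s; print(len(q),s,r.std()); q=q[abs(r)<2.5*r.std()]
print('y range',q[:,1].min(),q[:,1].max(),'z',q[:,2].min(),q[:,2].max())
# top edge
t=Q[np.isfinite(Q[:,0])&(Q[:,2]>152)&(Q[:,0]<645)&(Q[:,0]>600)];print('top',t.min(0),t.max(0),cv2.minAreaRect(t[:,:2].astype(np.float32)))
# dark strip
M=R.from_quat(d['attitude']).as_matrix()
def ray(u,v,off):
    n=cv2.undistortPoints(np.array([[[u,v]]],float),d['K'],d['dist_coeffs'])[0,0]
    dr=M@np.r_[n,1]; o=d['origin']
    # x = s0 y + s1 z + s2 - off
    k=(s[0]*o[1]+s[1]*o[2]+s[2]-off-o[0])/(dr[0]-s[0]*dr[1]-s[1]*dr[2]); return o+k*dr
print('stud px cand',[ (uv,ray(*uv,16.5)) for uv in[(283.5,187),(283,187),(284,187),(283.5,186.5),(283.5,188)]])
dk=(C.max(1)<75)
uu,vv=np.meshgrid(np.arange(235,315),np.arange(150,250)); uu=uu.ravel();vv=vv.ravel()
pts=[ray(u,v,4) for u,v in zip(uu[dk],vv[dk])]
pts=np.array(pts); pm=(pts[:,1]>-10)&(pts[:,1]<70)&(pts[:,2]>30)&(pts[:,2]<150); pts=pts[pm]
for z in range(50,150,8):
    k=pts[abs(pts[:,2]-z)<4]; print(z,len(k),k[:,1].min() if len(k) else 0,k[:,1].max() if len(k) else 0)
print('strip z',pts[:,2].min(),pts[:,2].max())
for v in range(180,195): print(v,[tuple(c[v,u]) [0] for u in range(274,294)], np.round(P[v,280:290,0],0))
```

```text
1444 [ -0.01   0.   621.01] 1.985592096332752
1387 [ -0.01   0.   621.03] 1.2684833405336706
1356 [ -0.01   0.   621.03] 1.0930125419537318
1337 [ -0.02  -0.   621.06] 1.0410314822317268
y range -60.39897473163205 132.00035332341758 z 12.021191564223159 149.89489902010826
top [617.44 -57.93 152.01] [636.39 132.61 157.71] ((627.35107421875, 37.38823699951172), (17.810136795043945, 190.7563934326172), 1.074310302734375)
stud px cand [((283.5, 187), array([603.94,  39.13, 141.14])), ((283, 187), array([603.91,  41.17, 142.65])), ((284, 187), array([603.97,  37.09, 139.63])), ((283.5, 186.5), array([603.94,  38.93, 142.69])), ((283.5, 188), array([603.94,  39.54, 138.04]))]
50 10 21.0846454311785 54.07075525170728
58 14 20.2325938019884 53.594729363238
66 11 19.386886752488977 52.647940747038774
74 21 18.966390227503666 51.70810497529828
82 14 22.018239635338205 50.3112205945672
90 24 20.763432858487477 53.942175514669884
98 16 19.934524353912366 52.55093742699353
106 22 19.522333807608675 51.63179018206938
114 10 31.70177594393317 50.2654068202894
122 14 35.400989608901455 53.8306197110
[... 4743 characters left out ...]
 620.]
193 [np.int64(159), np.int64(139), np.int64(99), np.int64(66), np.int64(59), np.int64(60), np.int64(60), np.int64(60), np.int64(60), np.int64(61), np.int64(58), np.int64(67), np.int64(103), np.int64(135), np.int64(146), np.int64(150), np.int64(153), np.int64(154), np.int64(154), np.int64(152)] [616. 616. 616. 617. 616. 617. 621. 619. 620. 620.]
194 [np.int64(159), np.int64(147), np.int64(108), np.int64(68), np.int64(59), np.int64(60), np.int64(61), np.int64(60), np.int64(59), np.int64(59), np.int64(60), np.int64(66), np.int64(99), np.int64(135), np.int64(149), np.int64(153), np.int64(154), np.int64(154), np.int64(153), np.int64(149)] [617. 616. 617. 616. 616. 616. 619. 620. 621. 621.]
```

Run:
```python
from h import *
from rig import env
np.set_printoptions(precision=3,suppress=True,linewidth=150)
o=env.observe(); Rt=R.from_quat(o['tcp_rot']).as_matrix(); print(Rt)
d=dict(np.load('/tmp/side.npz')); t=dict(np.load('/tmp/top.npz'))
# stud silhouette fit
P=cloud(d); sub=P[181:194,278:291]; m=(sub[...,0]<610.5)
vv,uu=np.nonzero(m); cen=np.array([uu.mean()+278,vv.mean()+181]); print('mask n',m.sum(),cen)
ax=np.array([1,0.016,0])/np.hypot(1,.016); lat=np.array([-.016,1,0])
def sil(y,z):
    pts=[]
    x0=621.06-0.016*y
    for off,r in((11.5,9),(15,9),(16.5,7)):
        for a in np.linspace(0,2*np.pi,40): pts.append(np.array([x0,y,z])-ax*off+r*(np.cos(a)*lat+np.sin(a)*np.array([0,0,1])))
    h=cv2.convexHull(proj(d,np.array(pts)).astype(np.float32)); M=cv2.moments(h); return np.array([M['m10'],M['m01']])/M['m00'],M['m00']
from scipy.optimize import least_squares
s=least_squares(lambda p:sil(*p)[0]-cen,[37,138]).x; print('stud y,z',s,'area',sil(*s)[1])
# tray handle fit
for n,dd in(('side',d),('top',t)):
    P=cloud(dd);c=dd['color'].astype(int)
    mk=(c.max(2)<70)&(P[...,2]>130)&(P[...,2]<172)&(P[...,1]>250)&(P[...,1]<400)&(P[...,0]>400)&(P[...,0]<480)
    q=P[mk]; top=q[q[:,2]>156]; k=np.polyfit(top[:,1],top[:,0],1); print(n,len(top),'slope',k[0],'mean',top.mean(0),(q.min(0)+q.max(0))/2)
P=np.concatenate([cloud(t).reshape(-1,3),cloud(d).reshape(-1,3)]);P=P[np.isfinite(P[:,0])]
print('heights grid rows x 350..850, cols y 400..-650')
for x in range(350,850,50):
    print(x,[int(np.percentile(w[:,2],98)) if len(w:=P[(abs(P[:,0]-x)<25)&(abs(P[:,1]-y)<25)&(P[:,2]<700)])>3 else -1 for y in range(400,-700,-50)])
```

```text
[[ 0.     0.288 -0.958]
 [-0.    -0.958 -0.288]
 [-1.     0.    -0.   ]]
mask n 24 [283.625 187.292]
stud y,z [ 36.721 136.595] area 26.77711352170445
side 280 slope -0.08983961109603995 mean [441.505 330.189 160.153] [441.909 327.596 150.589]
top 208 slope -0.07377733972858533 mean [443.455 323.66  160.567] [443.24  323.615 152.713]
heights grid rows x 350..850, cols y 400..-650
350 [2, 3, 3, 3, 3, 3, 4, 3, 4, 20, 152, 153, 152, 29, 5, 4, 3, 4, -850, -853, -850, -855]
400 [22, 23, 23, 22, 2, 64, 67, 6, 44, 45, 132, 133, 130, 24, 4, 47, 56, 54, -852, -855, -3, 0]
450 [154, 162, 162, 139, 3, 64, 66, 7, 43, 77, 124, 126, 122, 4, 3, 39, 56, 51, -1, -1, 177, 207]
500 [3, 3, 3, 4, 3, 3, 5, 4, 4, 18, 123, 125, 122, 57, 61, 4, 5, 5, -1, -1, 167, 208]
550 [2, 3, 2, 3, 6, 6, 4, 5, 4, 3, 82, 96, 5, 57, 61, 29, 23, 4, -1, 166, 169, 280]
600 [3, 3, 3, 3, 6, 144, 155, 154, 154, 153, 4, 4, 4, 5, 26, 30, 29, 5, -1, 166, 169, 302]
650 [120, 120, 119, 119, 118, 148, 157, 158, 158, 158, 4, 4, 4, 225, 225, 24, 4, 5, -1, 167, 168, 307]
700 [623, 637, 623, 560, 680, 683, 674, 637, 639, 560, 560, 560, 560, 559, 561, 561, 599, 560, 561, 560, 400, 296]
750 [630, 646, 653, 652, 654, 683, 684, 636, 637, 624, 622, 635, 636, 561, 608, 626, 634, 561, 561, 615, 486, 413]
800 [640, 646, 645, 583, 391, 560, 558, 3, 326, 567, 585, 560, 595, 561, 603, 605, 560, 561, 561, 625, -1, 0]
```

Measured positions agree with the given sizes. The handle is at about (442,325,148) with the tray yawed about +4.8°. The board front is at x≈621, with its centre at y≈36 and yaw about +0.9°. The stud is at about y 36.7, z 137. First I raise the tool and turn it.

```bash
python3 -m crank '[[[-0.0125,0,0],-0.17],[[-0.0125,0,0],-0.17],[[-0.0125,0,0],-0.17],[[-0.0125,0,0],-0.17],[[-0.0125,0,0],-0.17],[[-0.0125,0,0],-0.17],[[-0.0125,0,0],-0.17],[[-0.0125,0,0],-0.17]]' 0
python3 -m crank '[[[0,0.0459,-0.04],0],[[0,0.0459,-0.04],0],[[0,0.0459,-0.04],0],[[0,0.0459,-0.04],0],[[0,0.0459,-0.04],0],[[0,0.0459,-0.04],0],[[0,0.0459,-0.04],0],[[0,0.0459,-0.04],0]]'
```

```text
time_s: 1.9
ee_pos: [179.8, -598.5, 323.1]
tcp_rot: [0.478, 0.521, -0.478, 0.521]
wrist_force: [0.5, -0.7, 0.4]
gripper_width: 0.999
time_s: 2.9
ee_pos: [521.1, -248.3, 323.0]
tcp_rot: [0.479, 0.52, -0.479, 0.52]
wrist_force: [0.3, -1.4, -0.8]
gripper_width: 1.002
```

```bash
python3 -m crank '[[[0,-0.003,-0.058],0],[[0,-0.003,-0.058],0],[[0,-0.003,-0.058],0],[[0,-0.003,-0.058],0],[[0,-0.003,-0.058],0],[[0,-0.003,-0.058],0],[[0,-0.003,-0.058],0],[[0,-0.003,-0.058],0]]'
python3 -m crank '[[[0,-0.004,-0.058],0],[[0,-0.004,-0.057],0],[[0,0,0],0]]'
cat >> h.py <<'E'
def rel(o,target):
    "tool-axes shift to world target (m)"
    return np.round((np.array(target)-o['ee_pos'])@R.from_quat(o['tcp_rot']).as_matrix()/1000,4)
def yaw(o):
    M=R.from_quat(o['tcp_rot']).as_matrix(); return np.degrees(np.arctan2(M[1,1],M[0,1]))
E
python3 -c "
from h import *;from rig import env
o=env.observe();print(o['time_s'],o['ee_pos'],yaw(o),rel(o,[442.5,325.5,132]))"
```

```text
time_s: 3.9
ee_pos: [458.0, 212.5, 323.0]
tcp_rot: [0.48, 0.52, -0.479, 0.52]
wrist_force: [1.4, -0.3, -0.2]
gripper_width: 0.999
time_s: 4.28
ee_pos: [440.3, 327.8, 322.5]
tcp_rot: [0.478, 0.521, -0.478, 0.521]
wrist_force: [0.1, -0.2, -0.5]
gripper_width: 0.999
4.275 [440.28403955 327.81900652 322.54062317] 4.902176955852667 [0.1905 0.002  0.0026]
```

```bash
python3 -m crank '[[[0.04,0.002,0.0025],0],[[0.04,0,0],0],[[0.04,0,0],0],[[0.03,0,0],0],[[0.025,0,0],0],[[0.0165,0,0],0],[[0,0,0],0]]'
python3 - <<'E'
from rig import env
import cv2,numpy as np
np.savez('/tmp/side1.npz',**(d:=env.get_image('side')))
cv2.imwrite('pics/side1.png',cv2.resize(d['color'][200:365,200:340,::-1],None,fx=4,fy=3.6,interpolation=cv2.INTER_CUBIC))
E
```

```text
time_s: 5.15
ee_pos: [443.0, 321.3, 130.4]
tcp_rot: [0.479, 0.52, -0.48, 0.52]
wrist_force: [-0.2, -0.6, 0.5]
gripper_width: 1.0
```

View pics/side1.png

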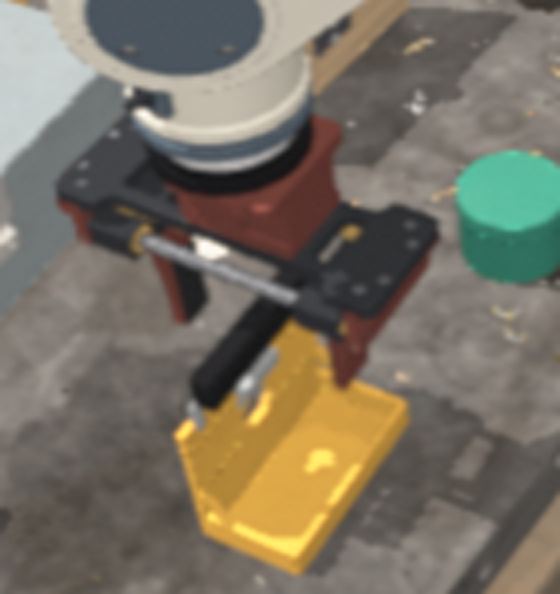

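The jaws straddle the black bar, which shows at about (235,360) in the crop, and nothing is touched. Now I close.

```bash
python3 -m crank '[[[0,0,0],0],[[0,0,0],0],[[0,0,0],0],[[0,0,0],0],[[0,0,0],0],[[0,0,0],0]]' 255
```

```text
time_s: 5.95
ee_pos: [443.3, 322.3, 131.2]
tcp_rot: [0.479, 0.52, -0.479, 0.52]
wrist_force: [-0.1, -0.1, -0.4]
gripper_width: 0.357
```

```bash
python3 -m crank '[[[0,0,0],0],[[0,0,0],0],[[0,0,0],0],[[0,0,0],0]]'
```

```text
time_s: 6.45
ee_pos: [443.1, 322.1, 130.9]
tcp_rot: [0.479, 0.52, -0.48, 0.52]
wrist_force: [0.0, 0.1, -3.2]
gripper_width: 0.157
```

```bash
python3 -m crank '[[[-0.005,0,0],0],[[-0.015,0,0],0],[[-0.02,0,0],0],[[-0.02,0,0],0],[[-0.02,0,0],0],[[-0.02,0,0],0],[[0,0,0],0],[[0,0,0],0]]'
python3 - <<'E'
from rig import env
import cv2,numpy as np
np.savez('/tmp/side2.npz',**(d:=env.get_image('side')))
cv2.imwrite('pics/side2.png',cv2.resize(d['color'][180:345,200:340,::-1],None,fx=4,fy=3.6,interpolation=cv2.INTER_CUBIC))
E
```

```text
time_s: 7.45
ee_pos: [443.0, 322.0, 231.0]
tcp_rot: [0.479, 0.52, -0.479, 0.52]
wrist_force: [-1.2, -0.4, -3.9]
gripper_width: 0.16
```

View pics/side2.png

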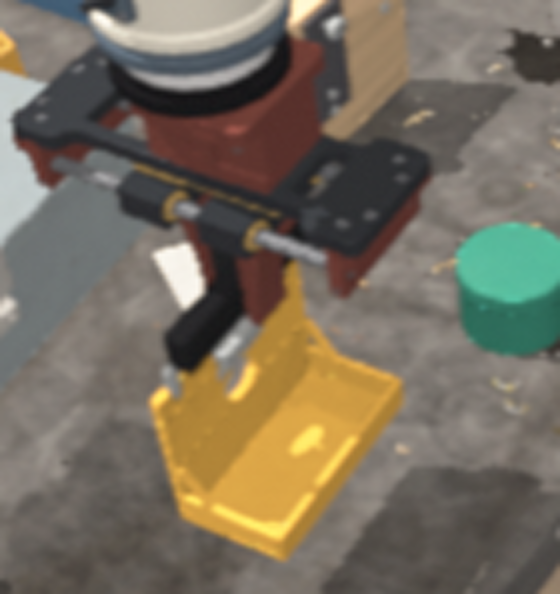

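The tray is lifted cleanly and hangs upright. Next I carry it to in front of the board and align its yaw.

```bash
python3 -m crank '[[[0,0.0125,0.0488],0],[[0,0.0125,0.0488],0],[[0,0.0125,0.0488],0],[[0,0.0125,0.0488],0],[[0,0.0125,0.0488],0],[[0,0.0125,0.0488],0],[[0,0,0],0.035],[[0,0,0],0.035]]'
python3 -m crank '[[[0,0,0],0],[[0,0,0],0]]'
python3 - <<'E'
from rig import env
from h import *
o=env.observe();print(yaw(o))
for n in('side','top'):
    np.savez(f'/tmp/{n}3.npz',**(d:=env.get_image(n)))
    cv2.imwrite(f'pics/{n}3.png',cv2.resize((d['color'][110:260,220:350] if n=='side' else d['color'][110:220,250:370])[:,:,::-1],None,fx=5,fy=4,interpolation=cv2.INTER_CUBIC))
E
```

```text
time_s: 8.5
ee_pos: [541.1, 36.6, 230.3]
tcp_rot: [0.498, 0.503, -0.498, 0.501]
wrist_force: [0.6, 0.1, -5.0]
gripper_width: 0.159
time_s: 8.75
ee_pos: [541.5, 37.6, 231.1]
tcp_rot: [0.497, 0.503, -0.497, 0.503]
wrist_force: [1.0, 0.3, -4.1]
gripper_width: 0.155
0.7407874151466886
```

View pics/side3.png

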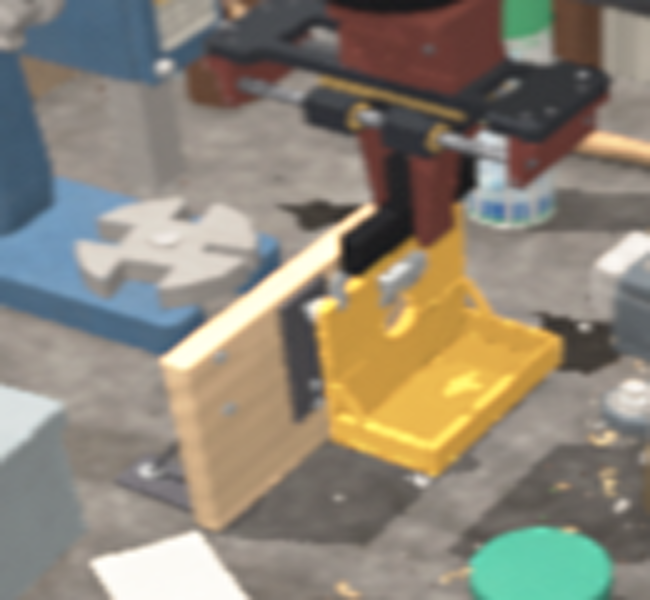

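View pics/top3.png

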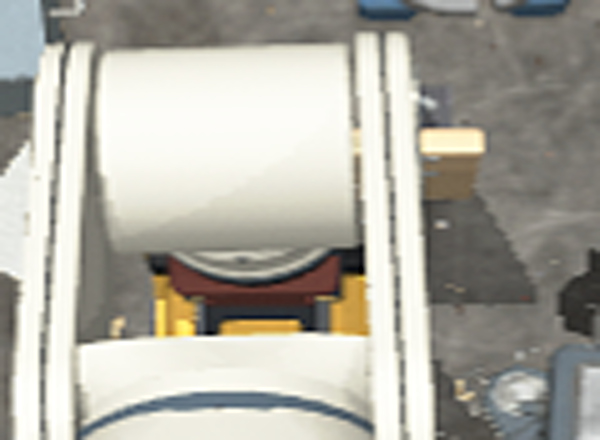

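The side view shows the tray upright about 45 mm in front of the board, with its left plate edge at about crop (325,320), and the keyhole visible in the plate at (405,310). The top view is blocked by the arm. I will fit a tray silhouette in the side picture, using the same camera as for the stud, and validate it on the first picture.

```bash
cat > fit.py <<'E'
from h import *
from scipy.optimize import minimize
S=6
def model(d,p,win):
    a,b,e,f=win; x,y,z,yw=p; c,s=np.cos(yw),np.sin(yw); out=np.zeros(((f-b)*S,(e-a)*S),np.uint8)
    for (x0,x1,z0,z1) in((-5,0,0,110),(-62,0,0,24)):
        B=np.array([[X,Y,Z] for X in(x0,x1) for Y in(-60,60) for Z in(z0,z1)],float)
        W=np.c_[c*B[:,0]-s*B[:,1]+x, s*B[:,0]+c*B[:,1]+y, B[:,2]+z]
        uv=(proj(d,W)-[a-.5,b-.5])*S
        cv2.fillConvexPoly(out,cv2.convexHull(np.round(uv*16).astype(np.int32)),1,shift=4)
    return cv2.resize(out.astype(np.float32),None,fx=1/S,fy=1/S,interpolation=cv2.INTER_AREA)
def fit(d,win,p0,yaw=None):
    a,b,e,f=win; c=d['color'][b:f,a:e].astype(float)
    hsv=cv2.cvtColor(d['color'][b:f,a:e],cv2.COLOR_RGB2HSV)
    P=cloud(d)[b:f,a:e]
    m=((hsv[...,0]>15)&(hsv[...,0]<32)&(hsv[...,1]>150)).astype(np.float32)
    black=(hsv[...,2]<95)|((hsv[...,1]>110)&((hsv[...,0]<12)|(hsv[...,0]>170)))|((hsv[...,1]<60)&(hsv[...,2]>120))
    # ignore non-yellow px in upper part of the plate (handle, clip, fingers)
    def cost(p):
        q=list(p)+([yaw] if yaw is not None else [])
        M=model(d,q,win); w=np.ones_like(m)
        er=cv2.erode((M>.5).astype(np.uint8),np.ones((3,3),np.uint8))
        w[(er>0)&(m==0)]=0           # occluders / glare inside
        occ=cv2.dilate(((hsv[...,2]<60)).astype(np.uint8),np.ones((3,3)))
        w[(occ>0)&(m==0)]=0
        return (w*(M-m)**2).sum()
    best=None
    for k in range(3):
        r=minimize(cost,p0 if best is None else best.x+np.random.randn(len(p0))*([1.5]*3+[.02])[:len(p0)] if best is not None else p0,method='Nelder-Mead',options=dict(initial_simplex=None,xatol=.05,fatol=.01,maxiter=600))
        if best is None or r.fun<best.fun: best=r
    return best.x,best.fun,m
E
python3 - <<'E'
from fit import *
np.set_printoptions(precision=2,suppress=True)
for f,win,p0,y in(('/tmp/side.npz',(235,262,315,362),[459,325,0],.085),('/tmp/side3.npz',(270,150,345,240),[557,40,99],.013)):
    d=dict(np.load(f)); x,fn,m=fit(d,win,p0,y); print(f,x,fn,m.sum())
    M=model(d,list(x)+[y],win); v=np.dstack([m*255,M*0,M*255]); cv2.imwrite('pics/fit%d.png'%(3 if '3' in f else 0),cv2.resize(v,None,fx=5,fy=5,interpolation=cv2.INTER_NEAREST))
E
```

```text
/tmp/side.npz [461.86 325.95  -1.26] 48.06018829345703 2180.0
/tmp/side3.npz [558.03  40.12 100.94] 72.35493469238281 1586.0[ WARN:0@0.331] global loadsave.cpp:1063 imwrite_ Unsupported depth image for selected encoder is fallbacked to CV_8U.
```

```bash
cd pics; python3 -c "
import cv2,numpy as np
a=cv2.imread('fit0.png');b=cv2.imread('fit3.png');h=min(a.shape[0],b.shape[0]);cv2.imwrite('fit.png',np.hstack([a[:h],b[:h]]))"
```

```text
(no output)
```

View pics/fit.png

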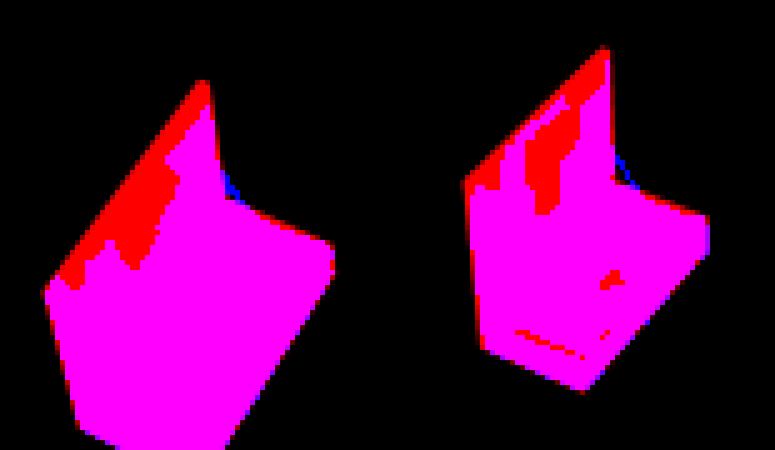

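The fit agrees with the kinematics within 2 mm. The keyhole is at about (559, 40, 162) and the stud at about (36.7, 137–138). I go down 25 mm, right 4 mm and forward 34 mm, then look again.

```bash
python3 -m crank '[[[0.0125,0,0.002],0],[[0.0125,0,0.002],0],[[0,0.012,0],0],[[0,0.012,0],0],[[0,0.01,0],0],[[0,0,0],0],[[0,0,0],0]]'
python3 - <<'E'
from rig import env
from fit import *
np.set_printoptions(precision=2,suppress=True)
o=env.observe();print(yaw(o),o['ee_pos'])
d=env.get_image('side');np.savez('/tmp/side4.npz',**d)
cv2.imwrite('pics/side4.png',cv2.resize(d['color'][130:250,240:350][:,:,::-1],None,fx=6,fy=5,interpolation=cv2.INTER_CUBIC))
win=(270,150,350,250)
x,fn,m=fit(d,win,[593,37,75],.013);print(x,fn)
E
```

```text
time_s: 9.72
ee_pos: [575.6, 32.9, 206.1]
tcp_rot: [0.497, 0.503, -0.497, 0.503]
wrist_force: [-0.4, 0.0, -4.3]
gripper_width: 0.156
0.6320741841093412 [575.63  32.9  206.11]
[596.55  28.86  66.45] 64.13888549804688
```

View pics/side4.png

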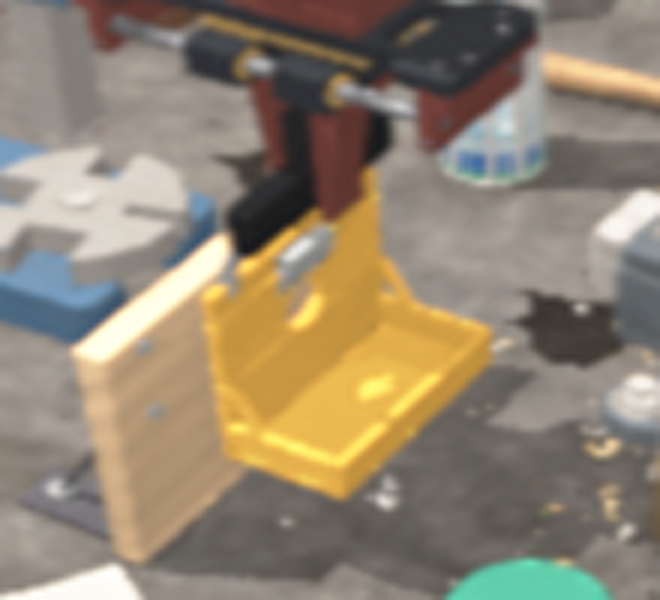

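```bash
sed -i "s/>150)).astype/>150)\&(P[...,0]<XMAX)).astype/; s/^S=6/S=6; XMAX=606/" fit.py
python3 - <<'E'
from fit import *
np.set_printoptions(precision=2,suppress=True)
for f,p0,win in(('3',[558,40,100],(270,150,345,240)),('4',[593,36,75],(265,150,350,250))):
    d=dict(np.load(f'/tmp/side{f}.npz'));x,fn,m=fit(d,win,p0,.012);print(x,fn,m.sum())
M=model(d,list(x)+[.012],win); v=np.dstack([m*255,M*0,M*255]).astype(np.uint8); cv2.imwrite('pics/fit4.png',cv2.resize(v,None,fx=5,fy=5,interpolation=cv2.INTER_NEAREST))
E
```

```text
[558.4   39.32 100.43] 73.24459838867188 1581.0
[592.69  34.97  74.57] 77.98843383789062 1517.0
```

View pics/fit4.png

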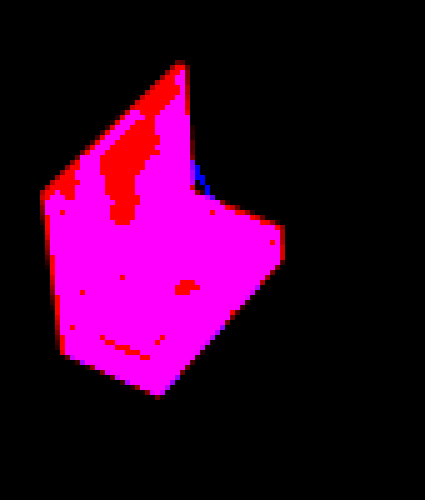

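The tray is now at (592.7, 35, 74.6), so the keyhole is at y 35.0, z 136.6 against the stud at y 36.7, z 136.6 in the same camera. I shift 1.5 mm left and advance gently.

```bash
python3 -m crank '[[[0,0.003,-0.0015],0],[[0,0.003,0],0],[[0,0.003,0],0],[[0,0.002,0],0],[[0,0,0],0]]'
python3 -m crank '[[[0,0.002,0],0],[[0,0.002,0],0],[[0,0,0],0]]'
```

```text
time_s: 10.4
ee_pos: [587.0, 34.5, 206.2]
tcp_rot: [0.497, 0.503, -0.497, 0.503]
wrist_force: [-0.3, -0.8, -4.1]
gripper_width: 0.156
time_s: 10.78
ee_pos: [591.0, 34.5, 206.2]
tcp_rot: [0.497, 0.503, -0.497, 0.503]
wrist_force: [-0.3, 0.8, -4.1]
gripper_width: 0.158
```

No contact force, and the back face is already past the stud head's front. I continue in small steps.

```bash
python3 -m crank '[[[0,0.0015,0],0],[[0,0.0015,0],0],[[0,0,0],0]]'
python3 -m crank '[[[0,0.0015,0],0],[[0,0.0015,0],0],[[0,0,0],0]]'
```

```text
time_s: 11.15
ee_pos: [594.0, 34.6, 206.2]
tcp_rot: [0.497, 0.503, -0.497, 0.503]
wrist_force: [-0.5, 0.1, -4.1]
gripper_width: 0.157
time_s: 11.52
ee_pos: [597.0, 34.6, 206.2]
tcp_rot: [0.497, 0.503, -0.497, 0.503]
wrist_force: [-0.1, 0.4, -4.0]
gripper_width: 0.16
```

```bash
python3 -m crank '[[[0,0.001,0],0],[[0,0,0],0]]'
python3 -m crank '[[[0,0.001,0],0],[[0,0,0],0]]'
python3 - <<'E'
from rig import env
import cv2,numpy as np
np.savez('/tmp/side5.npz',**(d:=env.get_image('side')))
cv2.imwrite('pics/side5.png',cv2.resize(d['color'][130:250,240:350][:,:,::-1],None,fx=6,fy=5,interpolation=cv2.INTER_CUBIC))
E
```

```text
time_s: 11.78
ee_pos: [597.9, 34.6, 206.2]
tcp_rot: [0.497, 0.503, -0.497, 0.503]
wrist_force: [-0.2, -0.3, -4.0]
gripper_width: 0.158
time_s: 12.02
ee_pos: [598.9, 34.6, 206.2]
tcp_rot: [0.497, 0.503, -0.497, 0.503]
wrist_force: [0.5, -0.2, -4.4]
gripper_width: 0.158
```

View pics/side5.png

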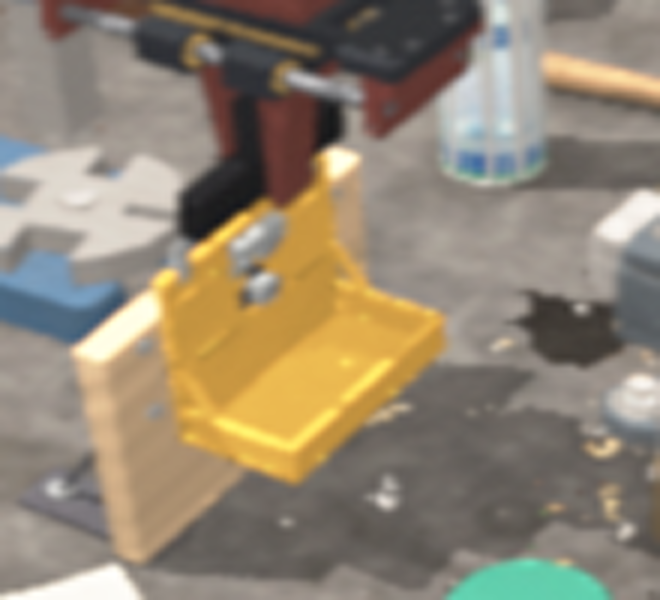

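The stud head shows at crop (262,288), standing proud through the keyhole. I feel forward for the strip.

```bash
python3 -m crank '[[[0,0.0007,0],0],[[0,0,0],0]]'
python3 -m crank '[[[0,0.0005,0],0],[[0,0,0],0]]'
```

```text
time_s: 12.32
ee_pos: [599.6, 34.7, 206.2]
tcp_rot: [0.497, 0.503, -0.497, 0.503]
wrist_force: [-0.5, -0.1, -4.0]
gripper_width: 0.158
time_s: 12.58
ee_pos: [600.1, 34.7, 206.2]
tcp_rot: [0.497, 0.503, -0.497, 0.503]
wrist_force: [0.7, 0.4, -3.6]
gripper_width: 0.159
```

```bash
python3 -m crank '[[[0,0.0005,0],0],[[0,0,0],0]]'
python3 -m crank '[[[0,0.0005,0],0],[[0,0,0],0]]'
```

```text
time_s: 12.82
ee_pos: [600.6, 34.7, 206.2]
tcp_rot: [0.497, 0.503, -0.497, 0.503]
wrist_force: [0.8, -0.3, -3.5]
gripper_width: 0.156
time_s: 13.08
ee_pos: [600.8, 34.7, 206.1]
tcp_rot: [0.497, 0.503, -0.497, 0.503]
wrist_force: [-1.0, 0.7, -3.6]
gripper_width: 0.158
```

```bash
python3 -m crank '[[[0,0.0005,0],0],[[0,0,0],0]]'
python3 -m crank '[[[0,0,0],0],[[0,0,0],0]]'
```

```text
time_s: 13.32
ee_pos: [600.9, 34.7, 206.1]
tcp_rot: [0.497, 0.503, -0.498, 0.502]
wrist_force: [-3.7, -0.4, -1.1]
gripper_width: 0.16
time_s: 13.58
ee_pos: [601.0, 34.6, 206.0]
tcp_rot: [0.497, 0.503, -0.498, 0.502]
wrist_force: [-4.6, -0.2, -1.5]
gripper_width: 0.157
```

Contact with the strip: Fx about −4 N at x≈601. I ease off 0.4 mm and go down slowly.

```bash
python3 -m crank '[[[0,-0.0004,0],0],[[0.0015,0,0],0],[[0.0015,0,0],0],[[0.0015,0,0],0],[[0.0015,0,0],0],[[0,0,0],0]]'
python3 -m crank '[[[0.001,0,0],0],[[0.001,0,0],0],[[0,0,0],0]]'
```

```text
time_s: 14.32
ee_pos: [600.9, 34.7, 199.8]
tcp_rot: [0.497, 0.503, -0.497, 0.503]
wrist_force: [-5.0, -0.6, -3.7]
gripper_width: 0.159
time_s: 14.7
ee_pos: [601.0, 34.7, 198.1]
tcp_rot: [0.497, 0.503, -0.497, 0.503]
wrist_force: [-4.7, 0.1, -2.7]
gripper_width: 0.159
```

```bash
python3 -m crank '[[[0.001,-0.0003,0],0],[[0.001,0,0],0],[[0,0,0],0]]'
python3 -m crank '[[[0.001,0,0],0],[[0.001,0,0],0],[[0,0,0],0]]'
```

```text
time_s: 15.08
ee_pos: [600.9, 34.7, 196.1]
tcp_rot: [0.497, 0.503, -0.497, 0.503]
wrist_force: [-4.5, 0.7, -2.8]
gripper_width: 0.156
time_s: 15.45
ee_pos: [600.9, 34.6, 194.2]
tcp_rot: [0.497, 0.503, -0.497, 0.503]
wrist_force: [-4.4, 0.3, -1.4]
gripper_width: 0.158
```

```bash
python3 -m crank '[[[0.001,0,0],0],[[0.001,0,0],0],[[0,0,0],0]]'
python3 -m crank '[[[0.001,0,0],0],[[0.001,0,0],0],[[0,0,0],0]]'
```

```text
time_s: 15.82
ee_pos: [600.9, 34.2, 192.4]
tcp_rot: [0.497, 0.503, -0.497, 0.503]
wrist_force: [-4.2, -2.2, 1.4]
gripper_width: 0.161
time_s: 16.2
ee_pos: [600.9, 34.0, 190.6]
tcp_rot: [0.497, 0.502, -0.497, 0.503]
wrist_force: [-6.7, -3.2, 3.3]
gripper_width: 0.16
```

The slot edge pushes the tray toward −y (Fy about −3 N, y drifting), so I yield 0.8 mm that way and continue.

```bash
python3 -m crank '[[[0,0,0.0008],0],[[0.0005,0,0],0],[[0,0,0],0]]'
python3 -m crank '[[[0.001,-0.0002,0.0004],0],[[0.001,0,0],0],[[0,0,0],0]]'
```

```text
time_s: 16.58
ee_pos: [601.0, 33.8, 190.3]
tcp_rot: [0.497, 0.503, -0.497, 0.503]
wrist_force: [-6.8, -0.3, 3.4]
gripper_width: 0.161
time_s: 16.95
ee_pos: [601.0, 33.5, 189.1]
tcp_rot: [0.497, 0.503, -0.497, 0.503]
wrist_force: [-7.8, -1.0, 10.3]
gripper_width: 0.156
```

```bash
python3 -m crank '[[[0,0,0],0],[[0,0,0],0],[[0,0,0],0],[[0,0,0],0]]'
python3 - <<'E'
from rig import env
import cv2,numpy as np
np.savez('/tmp/side6.npz',**(d:=env.get_image('side')))
cv2.imwrite('pics/side6.png',cv2.resize(d['color'][150:240,250:320][:,:,::-1],None,fx=8,fy=6.6,interpolation=cv2.INTER_CUBIC))
E
```

```text
time_s: 17.45
ee_pos: [601.0, 33.5, 189.1]
tcp_rot: [0.497, 0.503, -0.497, 0.503]
wrist_force: [-7.8, -0.3, 9.0]
gripper_width: 0.151
```

View pics/side6.png

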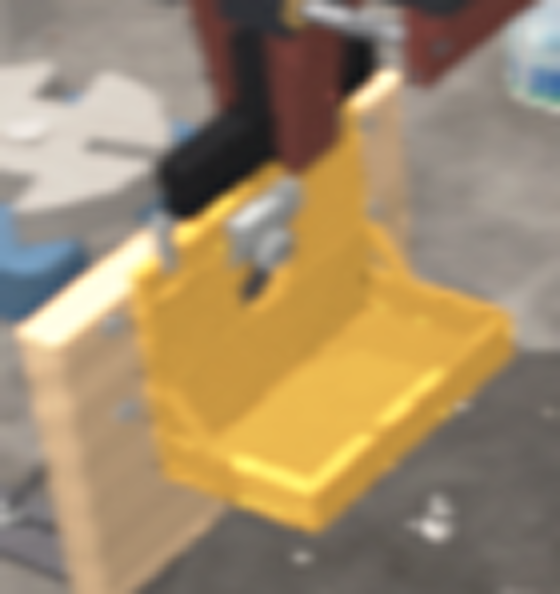

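The stud head at crop (275,240) is entering the ramps, and the tray is upright. Part of the resistance is my own push against the strip (Fx −8), so I ease that.

```bash
python3 -m crank '[[[0,-0.0008,0],0],[[0,0,0],0],[[0,0,0],0]]'
python3 -m crank '[[[0.0005,0,0],0],[[0.0005,0,0],0],[[0,0,0],0],[[0,0,0],0]]'
```

```text
time_s: 17.88
ee_pos: [600.9, 33.5, 189.1]
tcp_rot: [0.498, 0.502, -0.497, 0.503]
wrist_force: [-5.0, -0.9, 6.2]
gripper_width: 0.158
time_s: 18.38
ee_pos: [600.9, 33.5, 188.8]
tcp_rot: [0.498, 0.502, -0.496, 0.504]
wrist_force: [-7.2, -0.1, 11.3]
gripper_width: 0.155
```

```bash
python3 -m crank '[[[0,-0.0008,0],0],[[0,0,0],0],[[0,0,0],0],[[0,0,0],0]]'
python3 -m crank '[[[0.0005,0,0],0],[[0,0,0],0],[[0.0005,0,0],0],[[0,0,0],0],[[0,0,0],0],[[0,0,0],0]]'
```

```text
time_s: 18.88
ee_pos: [600.9, 33.5, 188.8]
tcp_rot: [0.498, 0.502, -0.496, 0.504]
wrist_force: [-5.0, -0.3, 10.2]
gripper_width: 0.158
time_s: 19.62
ee_pos: [600.9, 33.5, 188.4]
tcp_rot: [0.498, 0.502, -0.496, 0.504]
wrist_force: [-5.9, -0.1, 14.5]
gripper_width: 0.158
```

Run:
```python
import fit; from fit import *
from rig import env
np.set_printoptions(precision=2,suppress=True)
d=env.get_image('side');np.savez('/tmp/side7.npz',**d)
fit.XMAX=617
for f in('5','7'):
    dd=dict(np.load(f'/tmp/side{f}.npz'))
    for xm in(612,614,616):
        fit.XMAX=xm
        x,fn,m=fit.fit(dd,(258,150,350,250),[615,35.5,75 if f=='5' else 57],.012);print(f,x,fn,m.sum())
cv2.imwrite('pics/side7.png',cv2.resize(d['color'][150:240,250:320][:,:,::-1],None,fx=8,fy=6.6,interpolation=cv2.INTER_CUBIC))
```

```text
Traceback (most recent call last):
AttributeError: 'function' object has no attribute 'fit'
```

Run:
```python
import fit as F; from h import *
np.set_printoptions(precision=2,suppress=True)
for f in('5','7'):
    dd=dict(np.load(f'/tmp/side{f}.npz'))
    for xm in(612,616):
        F.XMAX=xm
        x,fn,m=F.fit(dd,(258,150,350,250),[615,35.5,75 if f=='5' else 57],.012);print(f,x,fn,m.sum())
cv2.imwrite('pics/side7.png',cv2.resize(dd['color'][150:240,250:320][:,:,::-1],None,fx=8,fy=6.6,interpolation=cv2.INTER_CUBIC))
```

```text
5 [615.47  36.8   75.47] 91.06558227539062 1514.0
5 [615.8   36.39  75.26] 90.56095886230469 1530.0
7 [616.33  34.36  58.24] 95.60956573486328 1262.0
7 [617.8   36.98  58.53] 90.0216064453125 1487.0
```

View pics/side7.png

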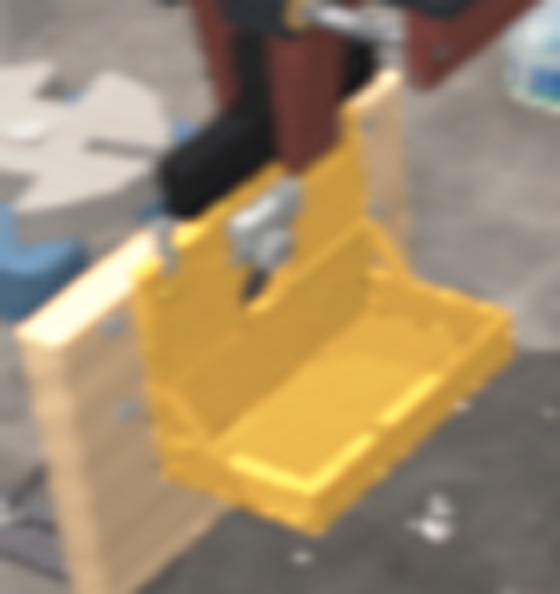

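The tray is at about 58 mm; home would be about 50–52. The head is just starting up the ramps. I relieve the remaining push on the strip and check the moments.

```bash
python3 -m crank '[[[0,-0.001,0],0],[[0,0,0],0],[[0,0,0],0]]'; python3 -c "
from rig import env
o=env.observe();print(o['wrist_force'],o['wrist_torque'],o['ee_pos'],o['tcp_rot'])"
python3 -m crank '[[[0,-0.001,0],0],[[0,0,0],0],[[0,0,0],0],[[0,0,0],0]]'; python3 -c "
from rig import env
o=env.observe();print(o['wrist_force'],o['wrist_torque'],o['ee_pos'])"
```

```text
time_s: 20.05
ee_pos: [600.8, 33.4, 188.4]
tcp_rot: [0.499, 0.501, -0.496, 0.504]
wrist_force: [-2.4, -0.3, 11.3]
gripper_width: 0.16
[-2.41126973 -0.32449574 11.31350673] [-0.04805919  0.93967981  0.18992361] [600.81181642  33.42247947 188.43040467] [ 0.49882846  0.50115956 -0.49556681  0.5044034 ]
time_s: 20.55
ee_pos: [600.4, 33.4, 188.4]
tcp_rot: [0.499, 0.501, -0.495, 0.505]
wrist_force: [0.2, -0.6, 9.7]
gripper_width: 0.155
[ 0.23849011 -0.55447272  9.68675128] [-0.0294048   0.48164884  0.05419449] [600.3720596   33.41450025 188.37796785]
```

```bash
python3 -m crank '[[[0.0005,0,0],0],[[0,0,0],0],[[0.0005,0,0],0],[[0,0,0],0],[[0,0,0],0],[[0,0,0],0]]'; python3 -c "
from rig import env
o=env.observe();print(o['wrist_force'],o['wrist_torque'],o['ee_pos'],o['tcp_rot'])"
python3 -m crank '[[[0,0,0],0],[[0,0,0],0],[[0,0,0],0],[[0,0,0],0]]'
```

```text
time_s: 21.3
ee_pos: [600.5, 33.3, 187.8]
tcp_rot: [0.499, 0.501, -0.495, 0.505]
wrist_force: [-0.2, -0.1, 12.6]
gripper_width: 0.16
[-0.18906805 -0.12643793 12.55022481] [-0.07187344  0.75328255  0.1577561 ] [600.47161098  33.34406155 187.76323447] [ 0.49916641  0.50076075 -0.49522383  0.50480186]
time_s: 21.8
ee_pos: [600.5, 33.3, 187.8]
tcp_rot: [0.499, 0.501, -0.495, 0.505]
wrist_force: [-1.3, -1.4, 11.9]
gripper_width: 0.159
```

```bash
python3 -m crank '[[[0.0005,0,0],0],[[0,0,0],0],[[0.0005,0,0],0],[[0,0,0],0],[[0,0,0],0],[[0,0,0],0]]'
python3 -m crank '[[[0.0005,0,0],0],[[0,0,0],0],[[0.0005,0,0],0],[[0,0,0],0],[[0,0,0],0],[[0,0,0],0]]'; python3 -c "
from rig import env
o=env.observe();print(o['wrist_force'],o['wrist_torque'],o['ee_pos'],o['tcp_rot'])"
```

```text
time_s: 22.55
ee_pos: [600.6, 33.2, 187.0]
tcp_rot: [0.499, 0.501, -0.495, 0.505]
wrist_force: [-0.2, -1.6, 13.5]
gripper_width: 0.157
time_s: 23.3
ee_pos: [600.6, 33.2, 186.1]
tcp_rot: [0.499, 0.501, -0.495, 0.505]
wrist_force: [-1.6, -2.1, 14.7]
gripper_width: 0.157
[-1.60672502 -2.13475605 14.70435467] [-0.24903428  0.83856828  0.16827001] [600.64119624  33.18057556 186.10519535] [ 0.4991912   0.50060026 -0.49517399  0.50498539]
```

```bash
python3 -m crank '[[[0.0005,-0.0003,0.0005],0],[[0,0,0],0],[[0.0005,0,0],0],[[0,0,0],0],[[0.0005,0,0],0],[[0,0,0],0],[[0,0,0],0]]'
python3 - <<'E'
from rig import env
import fit as F; from h import *
np.set_printoptions(precision=2,suppress=True)
d=env.get_image('side');np.savez('/tmp/side8.npz',**d);F.XMAX=616
x,fn,m=F.fit(d,(258,150,350,250),[616,35,56],.012);print(x,fn)
cv2.imwrite('pics/side8.png',cv2.resize(d['color'][150:240,250:320][:,:,::-1],None,fx=8,fy=6.6,interpolation=cv2.INTER_CUBIC))
E
```

```text
time_s: 24.18
ee_pos: [600.6, 32.9, 184.8]
tcp_rot: [0.499, 0.501, -0.495, 0.505]
wrist_force: [-1.4, -0.5, 14.4]
gripper_width: 0.154
[616.53  35.8   54.91] 84.07947540283203
```

View pics/side8.png

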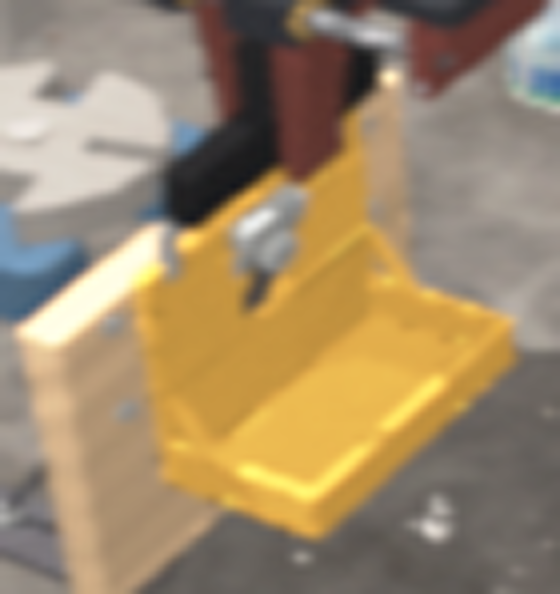

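The tray follows: the fit gives 54.9 mm, at a steady pull of about 14 N. I continue slowly to the hard stop.

```bash
python3 -m crank '[[[0.0005,0,0],0],[[0,0,0],0],[[0.0005,0,0],0],[[0,0,0],0],[[0.0005,0,0],0],[[0,0,0],0],[[0,0,0],0]]'
python3 -m crank '[[[0.0005,0,0],0],[[0,0,0],0],[[0.0005,0,0],0],[[0,0,0],0],[[0,0,0],0]]'
```

```text
time_s: 25.1
ee_pos: [600.7, 32.8, 183.5]
tcp_rot: [0.499, 0.5, -0.495, 0.505]
wrist_force: [-0.9, -1.4, 16.8]
gripper_width: 0.16
time_s: 25.72
ee_pos: [600.9, 32.8, 182.8]
tcp_rot: [0.5, 0.5, -0.495, 0.505]
wrist_force: [-1.2, -1.3, 18.3]
gripper_width: 0.157
```

```bash
python3 -m crank '[[[0.0005,0,0.0002],0],[[0,0,0],0],[[0.0005,0,0],0],[[0,0,0],0],[[0,0,0],0]]'
python3 - <<'E'
from rig import env
import fit as F; from h import *
np.set_printoptions(precision=2,suppress=True)
o=env.observe();print(o['wrist_force'],o['wrist_torque'],o['ee_pos'])
d=env.get_image('side');np.savez('/tmp/side9.npz',**d);F.XMAX=616
x,fn,m=F.fit(d,(258,150,350,250),[616,35,53],.012);print(x,fn)
cv2.imwrite('pics/side9.png',cv2.resize(d['color'][150:240,250:320][:,:,::-1],None,fx=8,fy=6.6,interpolation=cv2.INTER_CUBIC))
E
```

```text
time_s: 26.35
ee_pos: [601.0, 32.7, 182.5]
tcp_rot: [0.5, 0.5, -0.495, 0.505]
wrist_force: [-3.7, 0.5, 23.5]
gripper_width: 0.162
[-3.68  0.46 23.49] [-0.14  1.32  0.13] [600.96  32.72 182.54]
[617.49  36.82  53.23] 89.6581802368164
```

View pics/side9.png

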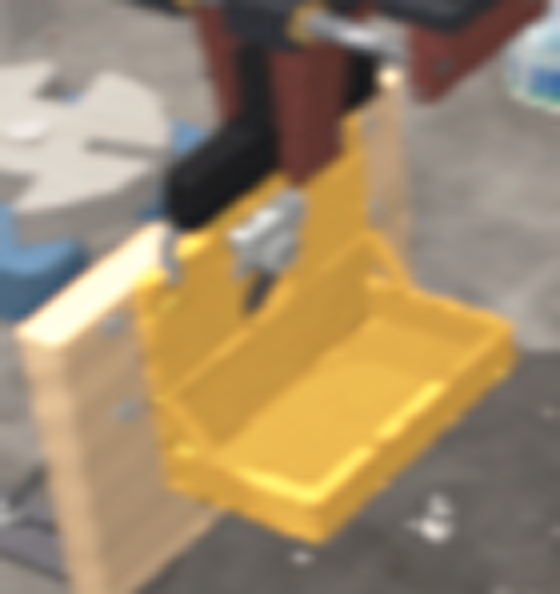

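The force jumped 5 N over 0.3 mm, so that is the hard stop. The tray is at about 53 mm by the fit, and the stud head has ridden up the ramps at crop (270,235). I unload the arm before opening.

```bash
python3 -m crank '[[[-0.0008,0,0],0],[[-0.0008,0,0],0],[[-0.0006,0,0],0],[[0,0,0],0],[[0,0,0],0]]'; python3 -c "
from rig import env
o=env.observe();print(o['wrist_force'],o['wrist_torque'],o['ee_pos'])"
```

```text
time_s: 27.02
ee_pos: [600.6, 32.8, 182.7]
tcp_rot: [0.499, 0.501, -0.495, 0.505]
wrist_force: [0.9, 0.2, 8.2]
gripper_width: 0.157
[0.92554632 0.23939336 8.24125795] [-0.06984771  0.31590217  0.11548049] [600.61974288  32.76637186 182.71539854]
```

```bash
python3 -m crank '[[[-0.0008,0,0],0],[[0,0,0],0],[[0,0,0],0]]'
python3 -m crank '[[[0,0,0],0],[[0,0,0],0],[[0,0,0],0],[[0,0,0],0]]' 150
```

```text
time_s: 27.4
ee_pos: [600.2, 32.7, 182.8]
tcp_rot: [0.499, 0.501, -0.495, 0.505]
wrist_force: [4.0, -0.5, 7.4]
gripper_width: 0.16
time_s: 27.9
ee_pos: [596.6, 32.7, 180.4]
tcp_rot: [0.497, 0.503, -0.497, 0.503]
wrist_force: [-0.0, 0.6, 0.4]
gripper_width: 0.415
```

Run:
```python
from rig import env
import fit as F; from h import *
np.set_printoptions(precision=2,suppress=True)
d=env.get_image('side');np.savez('/tmp/sidea.npz',**d);F.XMAX=616
x,fn,m=F.fit(d,(258,150,350,250),[616,35,53],.012);print(x,fn)
cv2.imwrite('pics/sidea.png',cv2.resize(d['color'][130:240,250:330][:,:,::-1],None,fx=7,fy=5.4,interpolation=cv2.INTER_CUBIC))
```

```text
[616.31  34.41  52.02] 79.15509033203125
```

View pics/sidea.png

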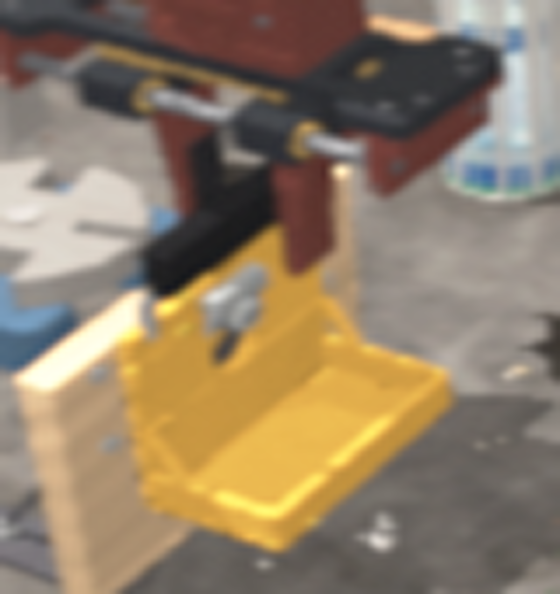

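The tray stays put: upright and flat on the strip, with its z unchanged within the fit noise, and the fingers are off the bar. I open a bit more and rise straight up, centring over the bar first.

```bash
python3 -m crank '[[[0,0.002,0],0],[[0,0.002,0],0],[[0,0,0],0],[[0,0,0],0]]' 100
python3 -m crank '[[[-0.01,0,0],0],[[-0.015,0,0],0],[[-0.02,0,0],0],[[-0.03,0,0],0],[[-0.04,0,0],0],[[-0.04,0,0],0],[[0,0,0],0]]'
```

```text
time_s: 28.45
ee_pos: [600.8, 32.8, 180.6]
tcp_rot: [0.497, 0.503, -0.497, 0.503]
wrist_force: [0.2, -0.3, -0.5]
gripper_width: 0.604
time_s: 29.32
ee_pos: [602.6, 32.8, 340.8]
tcp_rot: [0.499, 0.501, -0.495, 0.505]
wrist_force: [0.4, 0.4, 0.1]
gripper_width: 0.609
```

Run:
```python
from rig import env
import fit as F; from h import *
np.set_printoptions(precision=2,suppress=True)
d=env.get_image('side');np.savez('/tmp/sideb.npz',**d)
for xm in(613,616):
    F.XMAX=xm;x,fn,m=F.fit(d,(258,150,350,250),[616,35,53],.012);print(x,fn)
cv2.imwrite('pics/sideb.png',cv2.resize(d['color'][150:250,240:350][:,:,::-1],None,fx=7,fy=6,interpolation=cv2.INTER_CUBIC))
P=cloud(d)
# plate top-edge & front: pitch check, stud head x
c=d['color'].astype(int); hsv=cv2.cvtColor(d['color'],cv2.COLOR_RGB2HSV)
m=(hsv[...,1]>150)&(hsv[...,0]>15)&(hsv[...,0]<32)&(P[...,0]>600)&(P[...,0]<618)&(P[...,2]>85)&(P[...,2]<160)&(abs(P[...,1]-36)<55)
q=P[m];A=np.c_[q[:,1]-36,q[:,2]-110,np.ones(len(q))];print('plate front',len(q),np.linalg.lstsq(A,q[:,0],rcond=None)[0])
h=P[(abs(P[...,1]-36)<7)&(abs(P[...,2]-138)<8)];print('head region x',np.sort(h[:,0]))
for n,b in(('tin',(310,238,346,280)),('bush',(345,217,364,242))):
    a0,b0,e,f=b
    d0=dict(np.load('/tmp/side.npz'));print(n,'pixel diff',np.abs(d0['color'][b0:f,a0:e].astype(int)-d['color'][b0:f,a0:e]).mean())
print(env.observe()['wrist_force'])
```

```text
[615.7   34.96  54.81] 80.87808227539062
[616.91  35.46  53.32] 76.01774597167969
plate front 409 [ -0.01   0.   611.49]
head region x [  54.01   54.32   54.77   55.09   55.4    55.85   56.17   56.62   56.96
   57.4    57.71   58.16   58.51   58.92   59.25   59.7    60.03   60.39
   60.82   61.18   61.58  600.01  600.49  600.99  601.4   601.45  602.29
  602.32  602.53  602.67  602.68  602.69  602.84  602.87  603.13  603.84
  604.77  605.    605.78 1038.79 1039.47 1040.68 1041.52 1041.55 1041.67
 1041.97 1042.01 1042.67 1042.88 1043.42 1043.69 1043.72 1043.82 1044.1
 1044.39 1044.53 1044.65 1045.28 1045.31 1045.81 1046.08 1046.11 1047.38]
tin pixel diff 17.968915343915345
bush pixel diff 16.721403508771928
[ 0.77 -0.25 -0.62]
```

View pics/sideb.png

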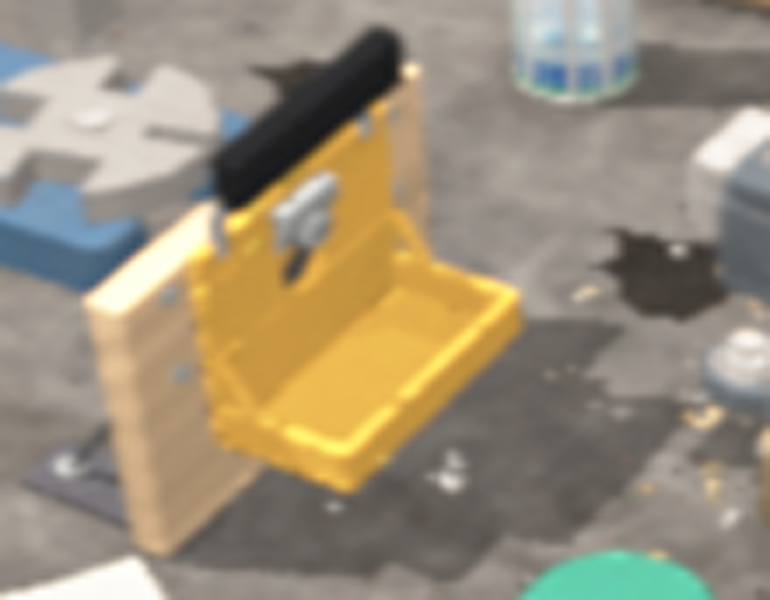

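Released and hanging flat and upright. The head front now measures about 602.5, against about 605 before. I check the draw-out more precisely, with averaged depth and image alignment against the fully pressed frame, and check the bystanders.

Run:
```python
from rig import env
from h import *
np.set_printoptions(precision=2,suppress=True)
fr=[env.get_image('side') for _ in range(6)]
np.savez('/tmp/sidec.npz',**fr[-1])
def g(d): return cv2.cvtColor(d['color'],cv2.COLOR_RGB2GRAY).astype(np.float32)
L=lambda k:dict(np.load(f'/tmp/side{k}.npz'))
# tray lower part shift between frames: window on tray's front/bottom
def sh(a,b,w):
    x0,y0,x1,y1=w; A=g(a)[y0:y1,x0:x1];B=g(b)[y0:y1,x0:x1]
    return cv2.phaseCorrelate(A,B,cv2.createHanningWindow(A.shape[::-1],cv2.CV_32F))
w=(268,188,318,236)
for k in('7','8','9','a','b'): print(k,'->now shift px',sh(L(k),fr[-1],w))
d=fr[-1]; p=proj(d,[[611,36,60],[611,36,61]]);print('px per mm z',p[1]-p[0])
# head depth
def hd(ds):
    r=[]
    for d in ds:
        P=cloud(d); u=P[(P[...,0]<609)&(P[...,0]>590)&(abs(P[...,1]-36)<6.)&(P[...,2]>131)&(P[...,2]<145)]
        r.append((len(u),np.median(u[:,0]),u.mean(0)))
    return r
print('init',hd([L('')]),'ins',hd([L('5')]),'9',hd([L('9')]));print(hd(fr))
for n in('side','top'):
    d=env.get_image(n);d0=dict(np.load(f'/tmp/{n}.npz'))
    for l in('grease_tin','bush_bronze','tape_measure'):
        print(n,l,[(np.round(b['bbox']),round(b['score'],2)) for b in env.boxes_of(n,l)][:1])
```

```text
7 ->now shift px ((0.25143049756141167, 1.0013458608328776), 0.9841977667808532)
8 ->now shift px ((0.09261156007564253, 0.2366708418521597), 1.0130553356806438)
9 ->now shift px ((-0.08204951626110102, -0.024256021432115915), 0.9263310794035594)
a ->now shift px ((0.11204781394813423, -0.06141182662497968), 0.9214574102560679)
b ->now shift px ((-0.030607607336204268, 0.03035511976549543), 0.9746716550985972)
px per mm z [-0.03 -0.27]
init [(14, np.float64(604.6963208592649), array([604.85,  36.34, 138.44]))] ins [(15, np.float64(604.6156690980168), array([605.28,  35.94, 139.11]))] 9 [(15, np.float64(602.4746908119969), array([602.18,  36.11, 139.01]))]
[(15, np.float64(602.0956089580509), array([602.22,  36.31, 139.38])), (18, np.float64(602.1513843700961), array([602.84,  37.42, 137.72])), (16, np.float64(602.9022697561832), array([602.45,  37.04, 139.2 ])), (16, np.float64(602.2915477944696), array([602.52,  36.49, 138.34])), (18, np.float64(601.9405019259691), array([602.28,  36.6 , 138.69])), (16, np.float64(602.0896156092797), array([602.36,  36.21, 137.99]))]
side grease_tin [(array([327., 262.,  28.,  37.]), 0.69)]
side bush_bronze [(array([328., 261.,  29.,  39.]), 0.69)]
side tape_measure [(array([371., 160.,  16.,   9.]), 0.71)]
top grease_tin [(array([322., 152.,   3.,  12.]), 0.72)]
top bush_bronze []
top tape_measure [(array([430., 197.,  27.,  15.]), 0.78)]
```

```bash
python3 -c "
from h import *
d=dict(np.load('/tmp/sidec.npz'));e=dict(np.load('/tmp/side.npz'))
cv2.imwrite('pics/cmp.png',cv2.resize(np.hstack([e['color'][140:290,305:395],d['color'][140:290,305:395]])[:,:,::-1],None,fx=4,fy=4))"
```

```text
(no output)
```

View pics/cmp.png

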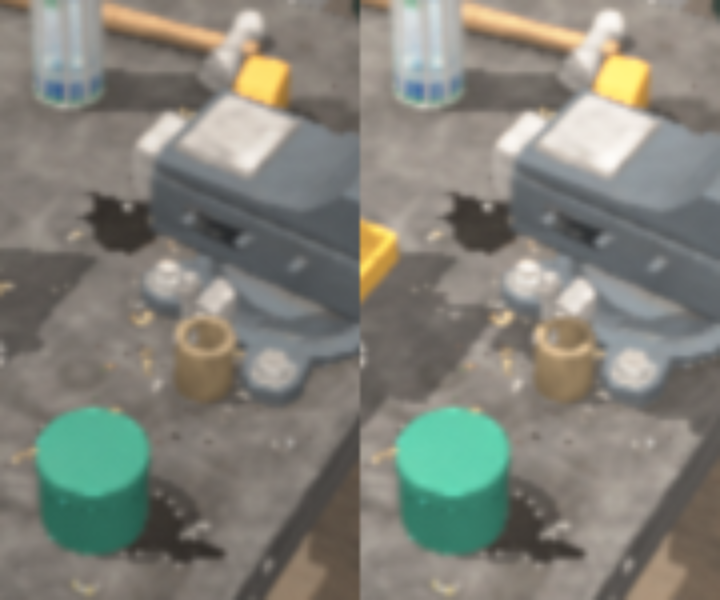

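Before (left) and now (right), the tin (95,480), bush (205,358) and tape (265,80) stand where they were. I hand in the job.

```bash
python3 -c "
from rig import env
print(env.finish_job())"
```

```text
the job is handed in; nothing more can be done
None
```

The tray is hung on the stud, pulled home and released. I handed the job in at about 30 s; no verdict is reported.

**How it went:** I gripped the tray by its handle and lifted it. I lined its keyhole up with the stud by camera, since the stud sits near the board's centre line but about 138–139 mm up. The head went through without contact force. I then felt for the strip (about 4 N) and pulled down slowly at about 14 N. At the end the pull jumped from 18 to 23.5 N within 0.3 mm, which I took as the hard stop. I then eased off, opened the gripper and moved clear.

**Last checks:**
- **Stud draw-out:** the head measures about 2.4 mm further out than at rest, against more than 2 mm required. This comes from camera depth, so it is good to roughly 0.3 mm.
- **Tray position:** the underside is at about 53–55 mm, with the limit at 56. It is upright and flat on the strip, about 1 mm off the board's centre line. It did not move measurably after release.
- **Bystanders:** the tin, bush and tape look unmoved in the before-and-after side pictures. The robot touches nothing.

**Disagreements:**
- The tray height fit scatters by about 1–2 mm.
- The first stud height estimate, 136.6 mm, was about 2 mm low; the slot travel suggests about 139 mm.
- The trained network mislabelled the bush, and misplaced the tin in the arm-blocked top view, in the final pictures. I relied on the pictures for those.
- I could not measure the contact force against the board directly.

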